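# Feel out which pressing foot floats with a feeler blade

## Robot

A 6-joint arm with a two-finger parallel gripper is mounted at the origin on the work surface. World frame = base frame: x ahead of the robot, y to its left, z up, the work surface at z = 0. Lengths are in mm, angles in rad, forces in N, time in s.
With the tool pointing down it reaches from about 300 to 825 mm from the base axis. Payload 5.4 kg.
Tool frame: the origin (TCP) lies midway between the tips of the shut fingers; the grasp point (between the pads) lies 19 mm behind it; x points along the fingers, z is the direction in which the jaws open and shut, and the axes are right-handed (so a half turn about x gives the same grasp; the last joint's range is limited). The gripper opens to 92 mm and grips with 3 to 60 N. Pads are 20 mm wide; open, the fingers measure 128 mm over their backs; the gripper's body (75 mm by 189 mm) begins 69 mm behind the grasp point.
Start: joints at [-1.502, 0.158, 1.597, -0, 1.386, -0.21], TCP at [158.218, -552.787, 214.601] pointing down, gripper open.
Joint ranges: [-2.91, 2.91], [-0.94, 2.29], [0.18, 2.7], [-1.29, 4.43], [0.17, 2.64], [-3, 3]. Speed limits (rad/s): [2.57, 2.57, 3.14, 3.14, 3.14, 3.14].

## Interface

Orientations are given as a rotation vector (axis times angle).
In Python, from cell import monitor, read_camera, camera_info, job gives the robot as it stands. The module is installed in compiled form; this text tells all that it offers.
- The arm moves only by the tool move_arm, never from a script. Its argument "series" is a list of rows, each an object with "xyz": the shift along the tool's x, y, z in mm, a list of three; "yaw": the turn about the tool's x in degrees. In form: [{"xyz": [tx, ty, tz], "yaw": yaw}, ...]. A call has exactly 5 rows; each row is the pose to reach, as a shift and turn from the pose commanded when the call began, along the tool's axes at that moment; what a row does not reach only later rows make up. A row lasts 1/12 s, in which the tool goes at most 41.7 mm and 7.16 degrees, less where a joint would pass 70% of its speed; a pose out of reach is approached as far as the arm can. A call with a gripper value outside its range is refused whole. "fingers" is the finger opening in mm, from 0 to 91.9, set as the call begins (left out, the last holds). The fingers move at their own pace and stop on an object; "squeeze" is the grip in N (left out, the last holds). Time passes only in rows, so rows that repeat a pose let the fingers close, or fill a call up. It gives the time, the measured TCP pose, the force and the opening at its end, in the units of the state.
- monitor.sense(): the state, without advancing time (a new reading comes with each control period).
- read_camera(name): name is "scene" or "top" or "wrist"; returns the picture (384x512x3 uint8, red, green, blue); there is no depth.
- camera_info(name): a dict with "camera_matrix" (3x3 intrinsics, pixels), "distortion" ([k1, k2, p1, p2, k3] as OpenCV has them; the pictures are not rectified), "extrinsics" (4x4, takes a point from world to camera coordinates). Camera axes: x right, y up, looking along -z (the intrinsics and any distortion apply to the point x, -y, -z); pixel columns grow to the right and rows downward; lengths in mm; the calibration is good to about 2 mm. A picture is of the moment at which its call begins: read the wrist's pose just before it. camera_info takes no time and is no camera call; for the wrist camera it gives the pose at the moment of the call.
- job.sign_off(): hands the job in, once; it reports no verdict.
The state is a dict: "time_s": time; "joint_pos": joint angles; "dq": joint speeds; "joint_torque": joint torques, N m; "eef_pos": TCP position; "tcp_rot": TCP orientation; "force": force on the tool from outside, world axes, zero at the start; "wrist_torque": the same for the moment, N m; "opening": finger opening in mm.
Only numpy, scipy, OpenCV 4.12 (cv2) and the standard library are available. Lean on these libraries where they do the work, as an engineer would, in place of code of your own. Each camera call takes 0.05 s, during which the arm holds its last target. There are 200 camera calls.

## Task

One of the two spring-loaded feet of the wick-tab press has seized, and they look alike. Take the feeler by its handle and slide the blade straight in along the bed, from the front, under a foot: the foot that floats gives way and lets it through with a light drag, the seized one stops it short, and then try the other. Leave the blade lying flat under the floating foot, fully home with its tip against the back fence, let go of it, and do not tip over any candles on the way.

Things in the scene. Friction and masses are not known exactly. Their poses are not given: they have to be found in the camera images.
- feeler: Loose feeler, 150 to 230 g: flat steel blade 150 mm long, 24 mm wide, 7 mm thick, wooden handle near its rear. Origin: on the blade's underside and centre line, below the foot of the handle, 25 mm ahead of the blade's rear end; x runs to the tip, z up. The last 14 mm ramp down to a nose 1.5 mm thick. It starts flat on the table, to the left of the press.
- feeler_tip (a point): Tip of the feeler's blade, on its underside and centre line, 125 mm ahead of the feeler's origin; axes as the feeler's.
- feeler_grip (a point): Point to grip in the middle of the handle, at (-20, 0, 42) mm from the feeler's origin; axes as the feeler's. The handle is a straight bar 75 mm long that leans back 28 degrees from vertical towards the feeler's -x; 22 mm wide along y (flat sides, grip it across y), 14 mm the other way. This point lies 42 mm up the bar from its foot.
- press: Wick-tab press, fixed: a level steel bed 250 mm deep, 300 mm wide, its top 15 mm above the table. Origin on the table below the press; x runs from the front (towards the robot) to the back, y to the left, z up. The bed runs from x = -150 to 100 mm and is clear in front of the fence. Two feet hang over it below two blue arms at y = 60 (left) and -60 mm (right).
- gap_left (a point): Point on the bed straight below the middle of the left foot; axes as the press, whose (-15, 60, 15) mm it is. The foot is steel, 44 mm wide (y), 20 mm deep, rounded below (radius 10 mm), 3 mm above the bed. A floating foot rises on the blade's ramp: pushing or drawing the blade takes under 8 N. A seized one hardly rises (20 N/mm): the tip stops within 10 mm of this point.
- gap_right (a point): The same point below the right foot, which looks the same: (-15, -60, 15) mm in the press. Which of the two feet is seized changes from start to start.
- fence (a point): Point on the bed at the front face of the back fence, midway along it: (30, 0, 15) mm in the press, so 45 mm behind the feet. The fence is a straight bar along y, 260 mm long, 22 mm high above the bed.
- beam_left (a point): Front lower edge, in the middle, of the blue arm over the left foot: (-92, 60, 143) mm in the press. The arm is 46 mm wide, 58 mm high, and reaches from here back to the cross beam. With the blade home, the handle's grip point is 23 mm in front of this edge, so the hand must lean back with the handle, 20 to 50 degrees from vertical, to clear the arm.
- beam_right (a point): The same edge of the arm over the right foot: (-92, -60, 143) mm in the press.
- candle_a: Bystander: filled candle in a plain black tin, 68 mm across, 75 mm high, cream wax on top. Loose, about 250 g. Origin: centre of its underside, z up.
- candle_b: Bystander: filled candle in a plain black tin, 68 mm across, 75 mm high, cream wax on top. Loose, about 250 g. Origin: centre of its underside, z up.
- candle_c: Bystander: filled candle in a plain black tin, 68 mm across, 75 mm high, cream wax on top. Loose, about 250 g. Origin: centre of its underside, z up.
Not all that is in view belongs to the job. What is shaped like the feeler but pink is not meant.

How it is judged:
By the outcome, as a careful person would: the job done as asked, in the order asked, and still so for the second after the job is handed in, with the robot touching nothing.
It also fails if it takes over 64 s, if anything falls off the work surface, if the arm or the gripper's body presses on something with over 40 N, if the wrist force passes 120 N, or if a joint passes its speed limit or range.

## Working session

There is one attempt and no reset: what is moved stays moved. The work goes in short steps, Python scripts to look and compute and a tool call to move; the robot and the scene stay as the last step left them, time stands still between calls to the robot, and variables do not carry over. Pictures are saved under pics/ and viewed, about 8 in all and at most 12, crops included, and the job is handed in when it is done.

Besides the shell and the picture viewer there is one more tool, called after "Emit:" as name([rows], argument=value, ...), one row to a line, values as JSON. move_arm: Moves the arm, as the interface text tells. Its arguments: {"type":"object","properties":{"series":{"type":"array"},"fingers":{"type":"number"},"squeeze":{"type":"number"}},"required":["series"]}

```bash
mkdir -p pics; python3 - <<'E'
from cell import monitor, read_camera, camera_info
import cv2
print(monitor.sense())
for n in ("scene","top"):
    i=read_camera(n); cv2.imwrite(f"pics/{n}0.png",cv2.resize(i[:,:,::-1],(800,600),interpolation=cv2.INTER_CUBIC))
    c=camera_info(n); print(n,c)
E
```

```text
{'time_s': 0.0, 'joint_pos': array([-1.50208592e+00,  1.59012882e-01,  1.59824096e+00, -4.18976695e-05,
        1.38618700e+00, -2.10090947e-01]), 'dq': array([-0.00038678,  0.00151096,  0.00145022, -0.00152952, -0.00138239,
        0.00016512]), 'joint_torque': array([-1.92062929e-03, -3.85560644e+01, -3.22118425e+01,  7.01211649e-02,
        3.78521439e-02, -1.69777099e-04]), 'eef_pos': array([ 158.16944116, -552.1627788 ,  213.63487   ]), 'tcp_rot': array([ 1.00271997,  1.32956347, -1.00044239]), 'force': array([ 0.22917263, -0.74089648, -0.19921049]), 'wrist_torque': array([ 0.01375872, -0.00666507,  0.00216279]), 'opening': 91.97751873115584}
scene {'camera_matrix': array([[449.25520244,   0.        , 255.36418773],
       [  0.        , 449.25520244, 193.50548326],
       [  0.        ,   0.        ,   1.        ]]), 'distortion': array([-0.15777404,  0.        ,  0.        ,  0.        ,  0.        ]), 'extrinsics': array([[ 9.59229124e-01,  2.82597490e-01,  4.25991119e-03,
        -5.53182764e+02],
       [-2.35639958e-01,  7.91335745e-01,  5.64146745e-01,
         4.79327430e+01],
       [ 1.56055434e-01, -5.42149793e-01,  8.25663554e-01,
        -1.45260026e+03],
       [ 0.00000000e+00,  0.00000000e+00,  0.00000000e+00,
         1.00000000e+00]])}
top {'camera_matrix': array([[360.07775811,   0.        , 253.69033697],
       [  0.        , 360.07775811, 190.11447889],
       [  0.        ,   0.        ,   1.        ]]), 'distortion': array([-0.07532096,  0.        ,  0.        ,  0.        ,  0.        ]), 'extrinsics': array([[-4.67155996e-03, -9.99904110e-01, -1.30363995e-02,
         3.55351016e+01],
       [ 9.83963831e-01, -6.92083645e-03,  1.78233782e-01,
        -5.82798140e+02],
       [-1.78306914e-01, -1.19947157e-02,  9.83901810e-01,
        -9.78979826e+02],
       [ 0.00000000e+00,  0.00000000e+00,  0.00000000e+00,
         1.00000000e+00]])}
```

View pics/scene0.png

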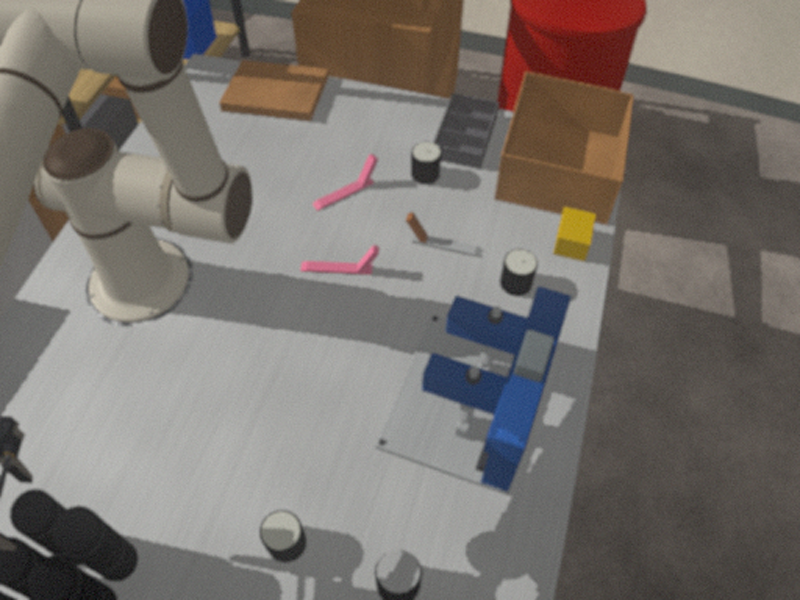

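View pics/top0.png

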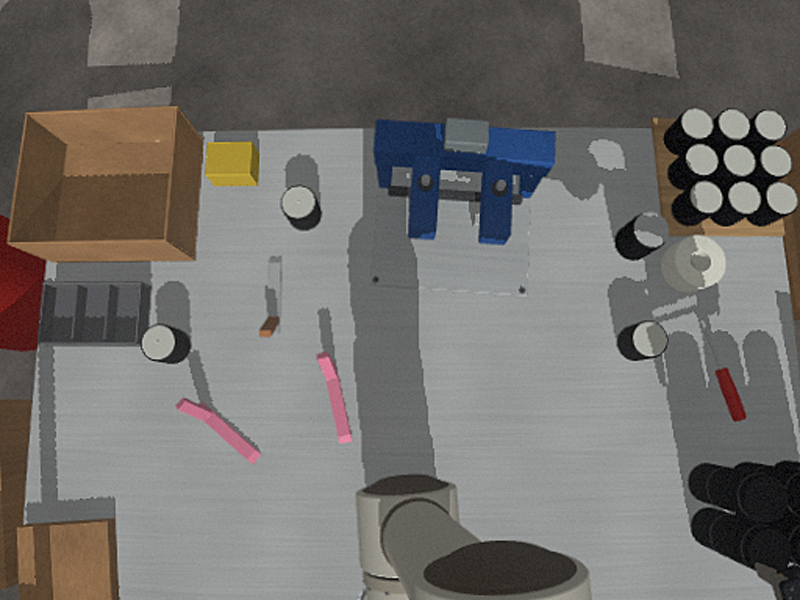

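The scene shows the grey-bladed, wooden-handled feeler (top view, tip about (275,258), handle (269,328)). The two pink look-alikes at (335,400) and (220,430) are not meant. The press is at about (460,220). Next are enlarged crops to confirm and measure.

```bash
cat > h.py <<'E'
import numpy as np, cv2
from scipy.spatial.transform import Rotation as R
from cell import monitor, read_camera, camera_info
F=np.diag([1.,-1,-1])
def p2w(name,uv,z,c=None):
    c=c or camera_info(name); E=np.array(c["extrinsics"])
    uv=np.array(uv,float).reshape(-1,1,2)
    n=cv2.undistortPoints(uv,np.array(c["camera_matrix"]),np.array(c["distortion"]))[:,0]
    d=np.c_[n,np.ones(len(n))]@F@E[:3,:3]; o=-E[:3,:3].T@E[:3,3]
    return o+d*((np.broadcast_to(z,len(n))-o[2])/d[:,2])[:,None]
def w2p(name,P,c=None):
    c=c or camera_info(name); E=np.array(c["extrinsics"])
    q=(np.array(P,float).reshape(-1,3)@E[:3,:3].T+E[:3,3])@F
    return cv2.projectPoints(q,np.zeros(3),np.zeros(3),np.array(c["camera_matrix"]),np.array(c["distortion"]))[0][:,0]
E
python3 - <<'E'
from h import *
i=read_camera("top")[:,:,::-1]
a=i[155:225,155:202]; b=i[75:195,230:360]
A=cv2.resize(a,None,fx=8,fy=8,interpolation=cv2.INTER_CUBIC); B=cv2.resize(b,None,fx=3.2,fy=4.5,interpolation=cv2.INTER_CUBIC)
o=np.zeros((max(A.shape[0],B.shape[0]),A.shape[1]+B.shape[1],3),np.uint8)
o[:A.shape[0],:A.shape[1]]=A;o[:B.shape[0],A.shape[1]:]=B;cv2.imwrite("pics/crop1.png",o);print(o.shape,A.shape)
E
```

```text
(560, 792, 3) (560, 376, 3)
```

View pics/crop1.png

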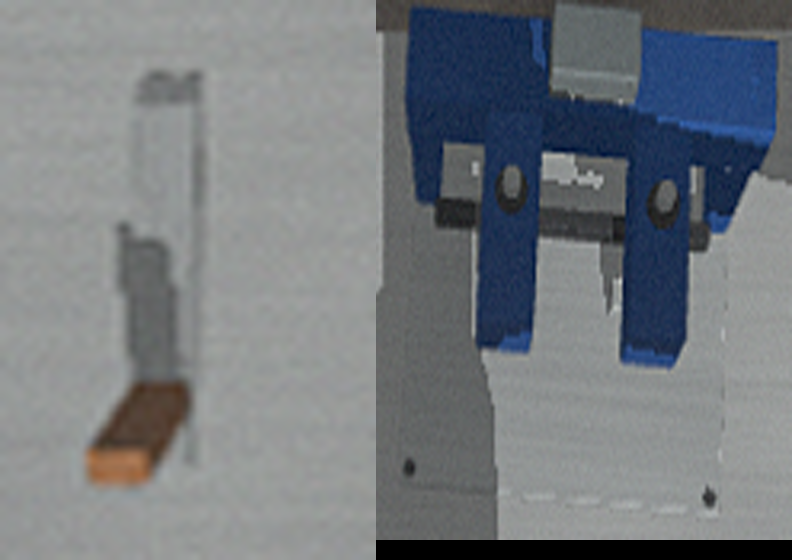

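The crop confirms the feeler: grey blade, tip edge from (138,72) to (203,72), rear right corner (194,465), wooden handle end (120,465). On the press the bed's front edge runs (407,487)–(718,516), and the arm lower edges are at y≈350 and 365.

```bash
python3 - <<'E'
from h import *
from scipy.optimize import least_squares
un=lambda d,f,o:(np.array(d,float)+.5)/np.array(f)-.5+np.array(o)
fa=un([[170.5,72],[203,72],[194,465],[120,465]],[8,8],[155,155])
W=p2w("top",fa,[1,1,3.5,71]); print(W.round(1))
t=W[0];
def r(p):
    c,s=np.cos(p[2]),np.sin(p[2]);M=np.array([[c,-s],[s,c]])
    P=[[125,0,1],[125,-12,1],[-25,-12,0],[-35,0,71]]
    return (w2p("top",[np.r_[p[:2]+M@q[:2],q[2]] for q in map(np.array,P)])-fa).ravel()
s=least_squares(r,[t[0]-125,t[1],0]);print("feeler",s.x,np.degrees(s.x[2]),s.fun.round(2))
d=np.array([[403,487],[718,516],[482,351],[531,353],[621,363],[675,367]],float);d[:,0]-=376
fb=un(d,[3.2,4.5],[230,75])
P=[[-150,150,15],[-150,-150,15],[-92,83,143],[-92,37,143],[-92,-37,143],[-92,-83,143]]
print(p2w("top",fb,[q[2] for q in P]).round(1))
def r2(p):
    c,s=np.cos(p[2]),np.sin(p[2]);M=np.array([[c,-s],[s,c]])
    return (w2p("top",[np.r_[p[:2]+M@q[:2],q[2]] for q in map(np.array,P)])-fb).ravel()
s2=least_squares(r2,[700,0,0]);print("press",s2.x,np.degrees(s2.x[2]),s2.fun.round(2))
c=[[300,200],[158,342],[650,340],[650,230]]
print("candles",p2w("top",np.array(c)*.64,75).round(0))
print(p2w("top",np.array([[323,312],[326,355],[345,440],[210,410]])*.64,[0,60,0,0]).round(0))
E
```

```text
[[676.9 271.5   1. ]
 [676.8 258.9   1. ]
 [524.9 256.8   3.5]
 [517.  268.   71. ]]
feeler [5.51444222e+02 2.69223945e+02 1.52622690e-02] 0.8744636001020577 [ 0.1   0.16 -0.09  0.06  0.27 -0.43 -0.26  0.21]
[[ 612.2   79.    15. ]
 [ 590.6 -213.9   15. ]
 [ 667.9    6.4  143. ]
 [ 666.3  -34.4  143. ]
 [ 659.7 -109.   143. ]
 [ 657.  -153.9  143. ]]
press [ 7.53505628e+02 -7.91905626e+01 -7.36335777e-02] -4.218893235518104 [-0.8  -0.89  1.25 -0.76 -1.5   0.02  0.45  0.67  0.13  0.24  0.52  0.49]
candles [[ 764.  211.   75.]
 [ 500.  462.   75.]
 [ 498. -421.   75.]
 [ 702. -439.   75.]]
[[564. 174.   0.]
 [477. 159.  60.]
 [324. 129.   0.]
 [378. 386.   0.]]
```

```bash
python3 - <<'E'
from h import *
s=monitor.sense();print(R.from_rotvec(s["tcp_rot"]).as_matrix().round(4))
c=camera_info("wrist");E=c["extrinsics"];M=R.from_rotvec(s["tcp_rot"]).as_matrix();o=-E[:3,:3].T@E[:3,3]
print("cam in tool",(M.T@(o-s["eef_pos"])).round(1)); print((E[:3,:3]@M).round(3));print(c["camera_matrix"],c["distortion"])
E
```

```text
[[-1.000e-04  9.614e-01  2.752e-01]
 [ 1.500e-03  2.752e-01 -9.614e-01]
 [-1.000e+00  3.000e-04 -1.400e-03]]
cam in tool [-170.3   68.     0.3]
[[-0.001 -0.001  1.   ]
 [ 0.245  0.97   0.001]
 [-0.97   0.245 -0.001]]
[[296.83883054   0.         259.94588737]
 [  0.         296.83883054 190.44797542]
 [  0.           0.           1.        ]] [0.01949315 0.         0.         0.         0.        ]
```

The tool points straight down. I plan a vertical grip high on the handle, with the camera on the robot side. The next script works out the approach calls.

```bash
cat >> h.py <<'E'
def tool(dw,th):
    c,s=np.cos(np.radians(th)),np.sin(np.radians(th)); dx,dy,dz=dw
    return np.round([-dz,c*dx+s*dy,s*dx-c*dy],1)
E
python3 - <<'E'
from h import *
for k in range(5):
    t=tool(np.array([361,821,-54])/5,15.97+33*k); print(k,[list((t*f/5).round(1)) for f in (1,2,3,4,5)])
E
```

```text
0 [[np.float64(2.2), np.float64(22.9), np.float64(-27.6)], [np.float64(4.3), np.float64(45.8), np.float64(-55.2)], [np.float64(6.5), np.float64(68.8), np.float64(-82.8)], [np.float64(8.6), np.float64(91.7), np.float64(-110.4)], [np.float64(10.8), np.float64(114.6), np.float64(-138.0)]]
1 [[np.float64(2.2), np.float64(34.3), np.float64(-10.7)], [np.float64(4.3), np.float64(68.5), np.float64(-21.3)], [np.float64(6.5), np.float64(102.8), np.float64(-32.0)], [np.float64(8.6), np.float64(137.0), np.float64(-42.6)], [np.float64(10.8), np.float64(171.3), np.float64(-53.3)]]
2 [[np.float64(2.2), np.float64(34.5), np.float64(9.7)], [np.float64(4.3), np.float64(69.1), np.float64(19.4)], [np.float64(6.5), np.float64(103.6), np.float64(29.2)], [np.float64(8.6), np.float64(138.2), np.float64(38.9)], [np.float64(10.8), np.float64(172.7), np.float64(48.6)]]
3 [[np.float64(2.2), np.float64(23.7), np.float64(27.0)], [np.float64(4.3), np.float64(47.4), np.float64(53.9)], [np.float64(6.5), np.float64(71.0), np.float64(80.9)], [np.float64(8.6), np.float64(94.7), np.float64(107.8)], [np.float64(10.8), np.float64(118.4), np.float64(134.8)]]
4 [[np.float64(2.2), np.float64(5.2), np.float64(35.5)], [np.float64(4.3), np.float64(10.4), np.float64(71.0)], [np.float64(6.5), np.float64(15.5), np.float64(106.5)], [np.float64(8.6), np.float64(20.7), np.float64(142.0)], [np.float64(10.8), np.float64(25.9), np.float64(177.5)]]
```

Emit:
move_arm([
  {"xyz": [2,23,-28],"yaw": -6.6},
  {"xyz": [4,46,-55],"yaw": -13.2},
  {"xyz": [6,69,-83],"yaw": -19.8},
  {"xyz": [9,92,-110],"yaw": -26.4},
  {"xyz": [11,115,-138],"yaw": -33},
])

```text
time_s: 0.57
eef_pos: [231.1, -386.7, 202.9]
tcp_rot: [0.557, 1.499, -0.556]
force: [-0.8, 0.6, -0.1]
opening: 91.8
```

Emit:
move_arm([
  {"xyz": [2,34,-11],"yaw": -6.6},
  {"xyz": [4,69,-21],"yaw": -13.2},
  {"xyz": [6,103,-32],"yaw": -19.8},
  {"xyz": [9,137,-43],"yaw": -26.4},
  {"xyz": [11,171,-53],"yaw": -33},
])

```text
time_s: 0.98
eef_pos: [303.2, -222.8, 192.2]
tcp_rot: [0.106, 1.568, -0.106]
force: [1.1, -0.7, 0.6]
opening: 92.1
```

Emit:
move_arm([
  {"xyz": [2,35,10],"yaw": -6.6},
  {"xyz": [4,69,19],"yaw": -13.2},
  {"xyz": [6,104,29],"yaw": -19.8},
  {"xyz": [9,138,39],"yaw": -26.4},
  {"xyz": [11,173,49],"yaw": -33},
])

```text
time_s: 1.4
eef_pos: [375.9, -58.4, 181.4]
tcp_rot: [-0.346, 1.543, 0.346]
force: [1.0, 0.1, -0.2]
opening: 91.7
```

Emit:
move_arm([
  {"xyz": [2,24,27],"yaw": -6.6},
  {"xyz": [4,47,54],"yaw": -13.2},
  {"xyz": [6,71,81],"yaw": -19.8},
  {"xyz": [9,95,108],"yaw": -26.4},
  {"xyz": [11,118,135],"yaw": -33},
])

```text
time_s: 1.82
eef_pos: [448.3, 105.9, 170.2]
tcp_rot: [-0.793, 1.422, 0.793]
force: [1.5, 0.4, -0.2]
opening: 92.0
```

Emit:
move_arm([
  {"xyz": [2,5,35],"yaw": -6.6},
  {"xyz": [4,10,71],"yaw": -13.2},
  {"xyz": [6,15,106],"yaw": -19.8},
  {"xyz": [9,21,142],"yaw": -26.4},
  {"xyz": [11,26,177],"yaw": -33},
])

```text
time_s: 2.23
eef_pos: [520.1, 269.6, 158.8]
tcp_rot: [-1.226, 1.199, 1.227]
force: [0.6, -0.3, 0.1]
opening: 91.4
```

```bash
python3 - <<'E'
from h import *
import pickle
s=monitor.sense();c=camera_info("wrist");i=read_camera("wrist")
pickle.dump((s,c),open("w1.pkl","wb"))
M=R.from_rotvec(s["tcp_rot"]).as_matrix();print(s["eef_pos"],M.round(3),s["joint_pos"])
cv2.imwrite("pics/w1.png",cv2.resize(i[:,:,::-1],(800,600),interpolation=cv2.INTER_CUBIC))
E
```

```text
[520.0847135  269.56425034 158.84020505] [[-0.001 -1.    -0.023]
 [-0.    -0.023  1.   ]
 [-1.     0.001 -0.   ]] [ 2.72034937e-01  2.33367688e-01  1.62363817e+00  2.80682486e-05
  1.28550219e+00 -1.32199188e+00]
```

View pics/w1.png

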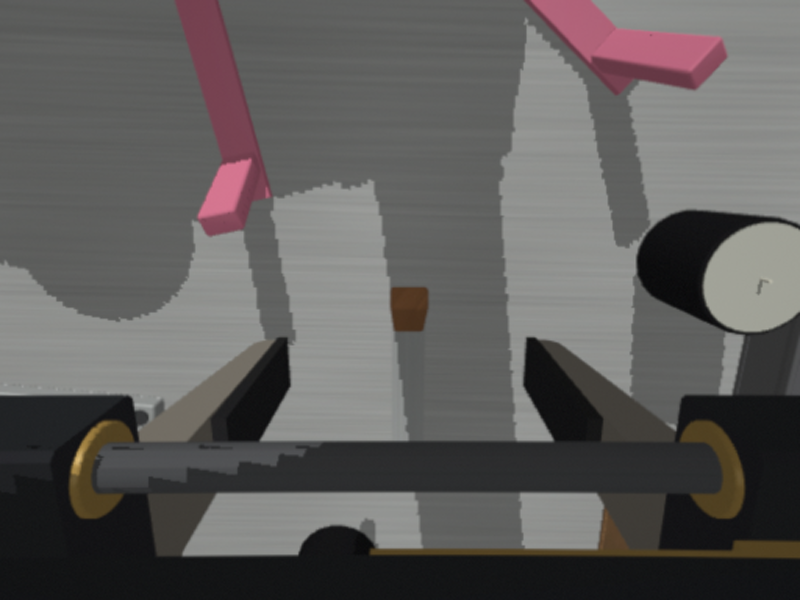

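```bash
python3 - <<'E'
from h import *
import pickle
s,c=pickle.load(open("w1.pkl","rb"))
print(p2w("",np.array([[391,288],[428,288],[405,440]])*.64,[68,68,7],c).round(1))
E
```

```text
[[511.6 259.8  68. ]
 [511.1 281.2  68. ]
 [646.5 270.6   7. ]]
```

Emit:
move_arm([
  {"xyz": [30,1,0],"yaw": 0},
  {"xyz": [60,2,1],"yaw": 0},
  {"xyz": [90,2,1],"yaw": 0},
  {"xyz": [108,2,1],"yaw": 0},
  {"xyz": [116,2,1],"yaw": 0},
])

```text
time_s: 2.7
eef_pos: [515.2, 267.8, 39.7]
tcp_rot: [-1.22, 1.207, 1.226]
force: [-0.0, -0.4, -0.1]
opening: 91.8
```

Emit:
move_arm([
  {"xyz": [0,0,0],"yaw": 0},
  {"xyz": [0,0,0],"yaw": 0},
  {"xyz": [0,0,0],"yaw": 0},
  {"xyz": [0,0,0],"yaw": 0},
  {"xyz": [0,0,0],"yaw": 0},
], fingers=0, squeeze=45)

```text
time_s: 3.12
eef_pos: [519.2, 268.9, 45.2]
tcp_rot: [-1.222, 1.199, 1.22]
force: [-0.6, 1.8, -0.3]
opening: 60.5
```

Emit:
move_arm([
  {"xyz": [0,0,0],"yaw": 0},
  {"xyz": [0,0,0],"yaw": 0},
  {"xyz": [0,0,0],"yaw": 0},
  {"xyz": [0,0,0],"yaw": 0},
  {"xyz": [0,0,0],"yaw": 0},
])

```text
time_s: 3.53
eef_pos: [518.1, 268.6, 43.6]
tcp_rot: [-1.222, 1.201, 1.222]
force: [-1.0, -0.1, 0.7]
opening: 27.2
```

Emit:
move_arm([
  {"xyz": [0,0,0],"yaw": 0},
  {"xyz": [0,0,0],"yaw": 0},
  {"xyz": [0,0,0],"yaw": 0},
  {"xyz": [0,0,0],"yaw": 0},
  {"xyz": [0,0,0],"yaw": 0},
])

```text
time_s: 3.95
eef_pos: [518.1, 268.6, 43.6]
tcp_rot: [-1.222, 1.201, 1.222]
force: [0.5, 1.2, -0.5]
opening: 21.5
```

Emit:
move_arm([
  {"xyz": [-6,0,0],"yaw": 0},
  {"xyz": [-30,0,0],"yaw": 0},
  {"xyz": [-60,0,0],"yaw": 0},
  {"xyz": [-90,0,0],"yaw": 0},
  {"xyz": [-110,0,0],"yaw": 0},
])

```text
time_s: 4.37
eef_pos: [518.8, 268.8, 156.7]
tcp_rot: [-1.223, 1.199, 1.22]
force: [0.7, -0.0, -1.3]
opening: 21.7
```

```bash
python3 - <<'E'
from h import *
s=monitor.sense();M=R.from_rotvec(s["tcp_rot"]).as_matrix();print(s["eef_pos"],M.round(3),s["opening"],s["force"],s["wrist_torque"])
th=180+np.degrees(np.arcsin(-M[1,1]));print(th)
# tcp for feeler origin at press x=-225, z hold
for k in range(2): print(tool([5,-137,0],181.3-2.7*k))
E
```

```text
[518.7908575  268.78881437 156.65129944] [[ 0.002 -1.    -0.017]
 [ 0.001 -0.017  1.   ]
 [-1.    -0.002  0.001]] 21.65756443925646 [ 0.67507519 -0.03182491 -1.3402292 ] [ 0.10280566 -0.08736973 -0.00953738]
180.98176680127293
[   0.    -1.9 -137.1]
[   0.    -8.3 -136.8]
```

Emit:
move_arm([
  {"xyz": [0,2,-27],"yaw": 0.5},
  {"xyz": [0,5,-54],"yaw": 1},
  {"xyz": [0,7,-81],"yaw": 1.6},
  {"xyz": [0,10,-108],"yaw": 2.1},
  {"xyz": [0,12,-135],"yaw": 2.6},
])

```text
time_s: 4.78
eef_pos: [507.5, 132.2, 153.5]
tcp_rot: [-1.188, 1.223, 1.189]
force: [0.8, -0.3, -2.4]
opening: 22.0
```

Emit:
move_arm([
  {"xyz": [0,1,-27],"yaw": 0.5},
  {"xyz": [0,2,-54],"yaw": 1},
  {"xyz": [0,3,-81],"yaw": 1.6},
  {"xyz": [0,4,-115],"yaw": 2.1},
  {"xyz": [0,5,-134],"yaw": 2.6},
])

```text
time_s: 5.2
eef_pos: [498.9, -3.1, 153.7]
tcp_rot: [-1.154, 1.245, 1.153]
force: [0.5, 0.3, -2.4]
opening: 21.5
```

```bash
python3 - <<'E'
from h import *
import pickle
s=monitor.sense();c=camera_info("wrist");i=read_camera("wrist")
pickle.dump((s,c),open("w2.pkl","wb"))
M=R.from_rotvec(s["tcp_rot"]).as_matrix();print(s["eef_pos"],M.round(3),s["opening"])
j=read_camera("top")[60:240,200:380]
a=cv2.resize(i[150:],None,fx=1.0,fy=1.0,interpolation=cv2.INTER_CUBIC)
cv2.imwrite("pics/w2.png",cv2.resize(i[:,:,::-1],(800,600),interpolation=cv2.INTER_CUBIC))
cv2.imwrite("pics/t2.png",cv2.resize(j[:,:,::-1],(594,594),interpolation=cv2.INTER_CUBIC))
E
```

```text
[498.9451844   -3.09425277 153.67318315] [[-0.001 -0.997  0.075]
 [-0.001  0.075  0.997]
 [-1.     0.001 -0.001]] 21.466049595374518
```

View pics/w2.png

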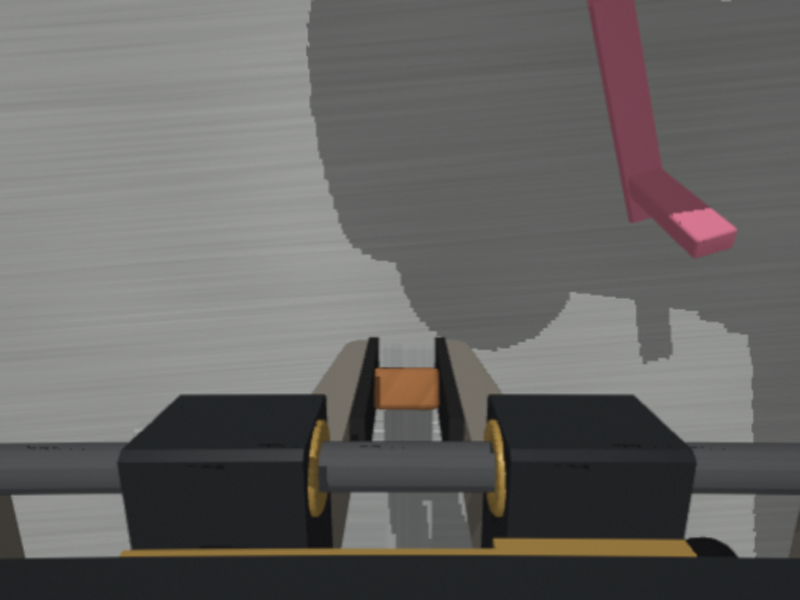

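View pics/t2.png

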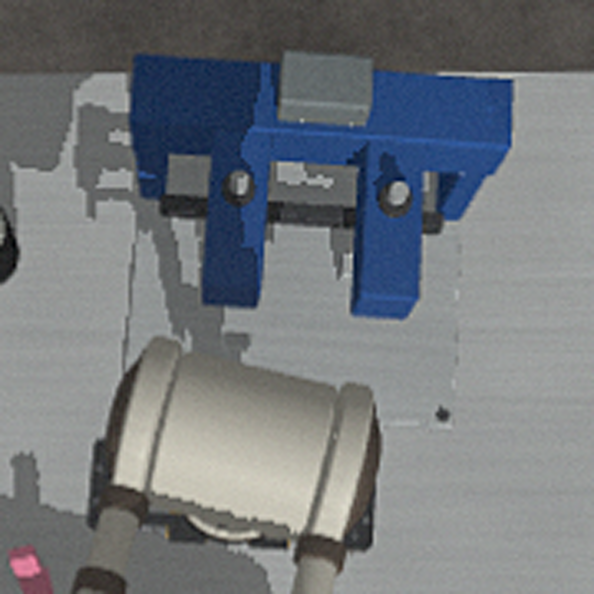

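```bash
python3 - <<'E'
from h import *
from scipy.optimize import least_squares
d=np.array([[124,370],[132,240],[456,428],[461,262],[203,304],[257,307],[352,315],[412,319],[400,424]],float)
uv=(d+.5)/3.3-.5+[200,60]
z=[15]*4+[143]*4+[15]
W=p2w("top",uv,z)
def r(p):
    c,s=np.cos(p[2]),np.sin(p[2]); L=(W[:,:2]-p[:2])@np.array([[c,-s],[s,c]])
    return np.r_[L[0,1]-150,L[1,1]-150,L[2,1]+150,L[2,0]+150,L[3,1]+150,L[4]-[-92,83],L[5]-[-92,37],L[6]-[-92,-37],L[7]-[-92,-83],L[8,0]+150]
s=least_squares(r,[753,-79,-.07],loss="soft_l1");print(s.x,np.degrees(s.x[2]),r(s.x).round(1))
E
```

```text
[ 7.54653327e+02 -8.01300525e+01 -9.08779838e-02] -5.206924921326845 [ 1.4  5.7 -2.  -1.1 -0.1 -0.3 -0.3  0.8  2.1  0.6 -0.6  1.3 -3.  -1.7]
```

Emit:
move_arm([
  {"xyz": [15,-15,1],"yaw": 0},
  {"xyz": [35,-30,2],"yaw": 0},
  {"xyz": [55,-45,3],"yaw": 0},
  {"xyz": [75,-57,4],"yaw": 0},
  {"xyz": [88,-61,4],"yaw": 0},
])

```text
time_s: 5.72
eef_pos: [560.9, 0.3, 63.6]
tcp_rot: [-1.154, 1.244, 1.157]
force: [0.4, 0.8, -1.7]
opening: 21.6
```

Emit:
move_arm([
  {"xyz": [0,0,0],"yaw": 0},
  {"xyz": [2,0,0],"yaw": 0},
  {"xyz": [4,0,0],"yaw": 0},
  {"xyz": [6,0,0],"yaw": 0},
  {"xyz": [7,0,0],"yaw": 0},
])

```text
time_s: 6.13
eef_pos: [561.0, -0.8, 59.5]
tcp_rot: [-1.156, 1.242, 1.154]
force: [-0.2, -0.2, -2.1]
opening: 21.8
```

```bash
python3 - <<'E'
from h import *
import pickle
s=monitor.sense();print(s["eef_pos"],s["force"],s["wrist_torque"],s["opening"])
i=read_camera("scene")[160:330,230:400]
cv2.imwrite("pics/s3.png",cv2.resize(i[:,:,::-1],(595,595),interpolation=cv2.INTER_CUBIC))
E
```

```text
[561.01850425  -0.83722054  59.45364705] [-0.24086026 -0.20506433 -2.12912542] [ 0.08538724 -0.0420972  -0.01385556] 21.802397527740258
```

View pics/s3.png

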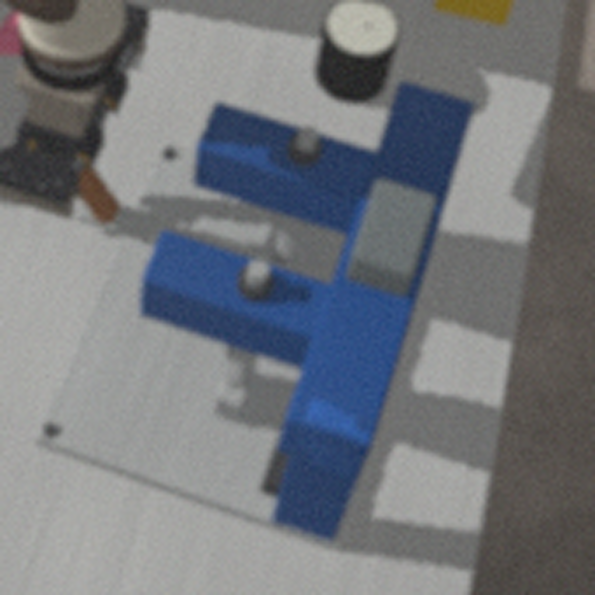

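Emit:
move_arm([
  {"xyz": [0,0,-2],"yaw": 0},
  {"xyz": [1,0,-3],"yaw": 0},
  {"xyz": [1.5,0,-3],"yaw": 0},
  {"xyz": [2,0,-3],"yaw": 0},
  {"xyz": [2,0,-3],"yaw": 0},
])

```text
time_s: 6.6
eef_pos: [560.7, -3.9, 58.3]
tcp_rot: [-1.155, 1.243, 1.155]
force: [-5.4, 1.0, 9.5]
opening: 21.3
```

```bash
python3 - <<'E'
from h import *
s=monitor.sense();print(s["eef_pos"],s["force"],s["wrist_torque"])
c,q=np.cos(np.radians(-4.6)),np.sin(np.radians(-4.6))
for P in ([-15,-60,20],[-15,60,20],[-150,-150,15],[-92,-83,143],[-92,37,143],[-92,83,143]):
    w=np.r_[754.2+c*P[0]-q*P[1],-79.7+q*P[0]+c*P[1],P[2]]
    print(P,w.round(1),((w2p("scene",w)-[230,160])*3.5).round(0))
E
```

```text
[560.74052874  -3.94041082  58.31425933] [-5.36346088  0.9518975   9.49327132] [0.29911052 0.71201994 0.03782647]
[-15, -60, 20] [ 734.4 -138.3   20. ] [[230. 397.]]
[-15, 60, 20] [744.1 -18.7  20. ] [[275. 274.]]
[-150, -150, 15] [ 592.7 -217.2   15. ] [[ 30. 441.]]
[-92, -83, 143] [ 655.8 -155.1  143. ] [[133. 320.]]
[-92, 37, 143] [665.5 -35.4 143. ] [[187. 190.]]
[-92, 83, 143] [669.2  10.4 143. ] [[206. 144.]]
```

```bash
python3 - <<'E'
from h import *
for w in ([595,-6.6,20],[560+34-33-6,-4,83],[719.5,-16.4,15]): print(((w2p("scene",w)-[230,160])*3.5).round(0))
i=read_camera("scene")[195:250,245:345]
cv2.imwrite("pics/s4.png",cv2.resize(i[:,:,::-1],(800,440),interpolation=cv2.INTER_CUBIC))
for w in ([595,-6.6,20],[719.5,-16.4,15],[744.1,-18.7,20]): print(((w2p("scene",w)-[245,195])*8).round(0))
E
```

```text
[[107. 218.]]
[[ 63. 165.]]
[[246. 267.]]
[[125. 219.]]
[[443. 331.]]
[[508. 346.]]
```

View pics/s4.png

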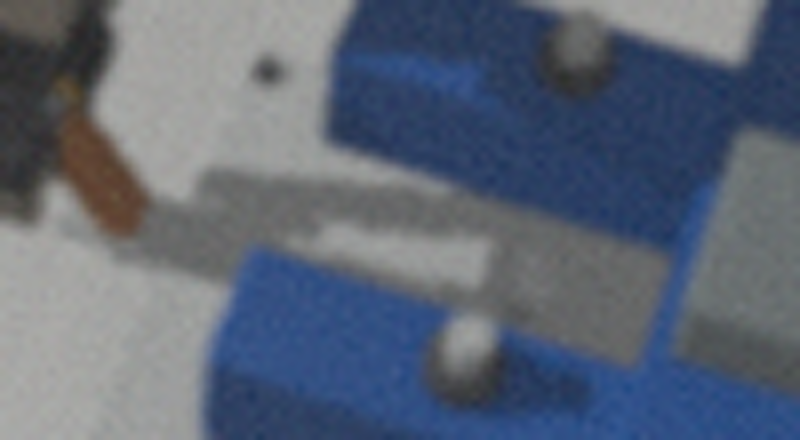

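```bash
python3 - <<'E'
from h import *
from scipy.optimize import least_squares
T=np.array([[456,428],[203,304],[257,307],[352,315],[412,319]],float); T=(T+.5)/3.3-.5+[200,60]
PT=[[-150,-150,15],[-92,83,143],[-92,37,143],[-92,-37,143],[-92,-83,143]]
S=np.array([[40,441],[143,313],[197,184],[235,400],[275,530]],float); S=(S+.5)/3.5-.5+[230,160]
PS=[[-150,-150,15],[-92,-83,143],[-92,37,143],[-15,-60,20],[100,-150,15]]
ct,cs=camera_info("top"),camera_info("scene")
def X(p,P):
    P=np.array(P,float);c,s=np.cos(p[2]),np.sin(p[2]);return np.c_[P[:,:2]@np.array([[c,s],[-s,c]])+p[:2],P[:,2]]
f=lambda p:np.r_[(w2p("",X(p,PT),ct)-T).ravel(),(w2p("",X(p,PS[:4]),cs)-S[:4]).ravel()]
s=least_squares(f,[754,-80,-.08],loss="soft_l1");print(s.x,np.degrees(s.x[2]),f(s.x).round(1))
print(X(s.x,[[-15,60,15],[-15,-60,15],[-199.5,60,0]]).round(1))
E
```

```text
[ 7.56468616e+02 -7.82173558e+01 -7.99061989e-02] -4.57828795239912 [-0.7 -1.5 -0.5 -0.4  0.4 -0.1 -0.6 -0.6 -1.5 -0.6 -1.4  0.2 -1.4  2.2
 -1.6  1.9 -0.3 -0.7]
[[ 746.3  -17.2   15. ]
 [ 736.7 -136.8   15. ]
 [ 562.4   -2.5    0. ]]
```

Emit:
move_arm([
  {"xyz": [-1,0,1],"yaw": 0.3},
  {"xyz": [-1,-4,1],"yaw": 0.3},
  {"xyz": [-1,-8,1],"yaw": 0.3},
  {"xyz": [-1,-12,1],"yaw": 0.3},
  {"xyz": [-1,-15,1],"yaw": 0.3},
])

```text
time_s: 7.07
eef_pos: [575.7, -4.3, 58.5]
tcp_rot: [-1.151, 1.246, 1.151]
force: [-6.4, 0.5, 7.6]
opening: 21.6
```

Emit:
move_arm([
  {"xyz": [0,-2,0],"yaw": 0},
  {"xyz": [0,-4,0],"yaw": 0},
  {"xyz": [0,-6,0],"yaw": 0},
  {"xyz": [0,-8,0],"yaw": 0},
  {"xyz": [0,-10,0],"yaw": 0},
])

```text
time_s: 7.48
eef_pos: [585.4, -5.0, 58.5]
tcp_rot: [-1.15, 1.247, 1.152]
force: [-5.9, 0.3, 7.1]
opening: 21.7
```

Emit:
move_arm([
  {"xyz": [0,-1,0],"yaw": 0},
  {"xyz": [0,-2,0],"yaw": 0},
  {"xyz": [0,-3,0],"yaw": 0},
  {"xyz": [0,-4,0],"yaw": 0},
  {"xyz": [0,-5,0],"yaw": 0},
])

```text
time_s: 7.9
eef_pos: [588.4, -5.1, 58.5]
tcp_rot: [-1.148, 1.25, 1.156]
force: [-15.0, 1.4, 13.8]
opening: 21.5
```

Emit:
move_arm([
  {"xyz": [0,-1,0],"yaw": 0},
  {"xyz": [0,-2,0],"yaw": 0},
  {"xyz": [0,-3,0],"yaw": 0},
  {"xyz": [0,-4,0],"yaw": 0},
  {"xyz": [0,-4,0],"yaw": 0},
])

```text
time_s: 8.32
eef_pos: [592.2, -5.4, 58.5]
tcp_rot: [-1.148, 1.25, 1.156]
force: [-14.7, 1.0, 14.5]
opening: 21.6
```

```bash
python3 - <<'E'
from h import *
s=monitor.sense();print(s["eef_pos"],s["force"],s["wrist_torque"],R.from_rotvec(s["tcp_rot"]).as_matrix().round(3))
E
```

```text
[592.22913783  -5.36683549  58.49215643] [-14.6674262    0.95685605  14.53014403] [-0.00493137  1.98245002 -0.04468172] [[-0.006 -0.997  0.078]
 [ 0.     0.078  0.997]
 [-1.     0.006 -0.   ]]
```

Emit:
move_arm([
  {"xyz": [-0.5,-1.5,0],"yaw": 0},
  {"xyz": [-1,-3,0],"yaw": 0},
  {"xyz": [-1,-4.5,0],"yaw": 0},
  {"xyz": [-1,-6,0],"yaw": 0},
  {"xyz": [-1,-7,0],"yaw": 0},
])

```text
time_s: 8.73
eef_pos: [599.5, -5.9, 58.5]
tcp_rot: [-1.148, 1.249, 1.155]
force: [-9.1, 1.2, 6.5]
opening: 21.3
```

```bash
python3 - <<'E'
from h import *
s=monitor.sense();print(s["eef_pos"],s["force"],s["wrist_torque"])
i=read_camera("scene")[195:250,245:345]
w=read_camera("wrist")[200:310,160:360]
a=cv2.resize(i[:,:,::-1],(545,300),interpolation=cv2.INTER_CUBIC);b=cv2.resize(w[:,:,::-1],(545,300),interpolation=cv2.INTER_CUBIC)
cv2.imwrite("pics/s5.png",np.vstack([a,b]))
E
```

```text
[599.543057    -5.8794441   58.53218815] [-9.08781688  1.16127875  6.49564671] [ 0.09376297  1.21446056 -0.043522  ]
```

View pics/s5.png

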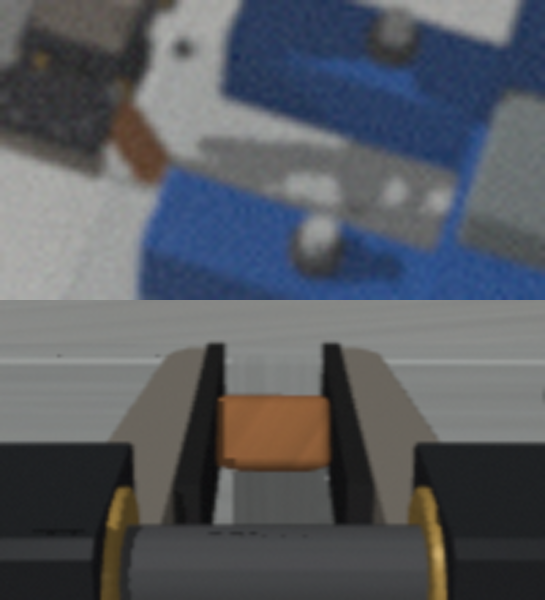

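The feeler follows the hand with about 9 N of drag and no slip in the jaws, so the left foot looks like the floating one. I'll continue while watching the force.

Emit:
move_arm([
  {"xyz": [0,-2,0],"yaw": 0},
  {"xyz": [0,-4,0],"yaw": 0},
  {"xyz": [0,-6,0],"yaw": 0},
  {"xyz": [0,-8,0],"yaw": 0},
  {"xyz": [0,-10,0],"yaw": 0},
])

```text
time_s: 9.25
eef_pos: [609.8, -6.7, 58.6]
tcp_rot: [-1.149, 1.249, 1.154]
force: [-9.3, 0.9, 6.1]
opening: 21.5
```

Emit:
move_arm([
  {"xyz": [0,-2,0],"yaw": 0},
  {"xyz": [0,-4,0],"yaw": 0},
  {"xyz": [0,-6,0],"yaw": 0},
  {"xyz": [0,-8,0],"yaw": 0},
  {"xyz": [0,-10,0],"yaw": 0},
])

```text
time_s: 9.67
eef_pos: [619.8, -7.5, 58.5]
tcp_rot: [-1.149, 1.249, 1.154]
force: [-9.0, 0.7, 6.6]
opening: 21.9
```

```bash
python3 - <<'E'
from h import *
s=monitor.sense();print(s["eef_pos"],s["force"],s["wrist_torque"],s["joint_pos"])
w=read_camera("wrist")[200:310,160:360]; i=read_camera("scene")[180:260,245:365]
a=cv2.resize(i[:,:,::-1],(600,400),interpolation=cv2.INTER_CUBIC);b=cv2.resize(w[:,:,::-1],(364,200),interpolation=cv2.INTER_CUBIC)
o=np.zeros((600,600,3),np.uint8);o[:400]=a;o[400:,:364]=b
cv2.imwrite("pics/s6.png",o)
E
```

```text
[619.76426359  -7.52945856  58.53868704] [-8.9873555   0.72735825  6.58229524] [ 0.04002673  1.16543705 -0.03459878] [-2.06490058e-01  4.33929117e-01  1.58370991e+00 -6.93357137e-04
  1.12860617e+00 -1.69820871e+00]
```

View pics/s6.png

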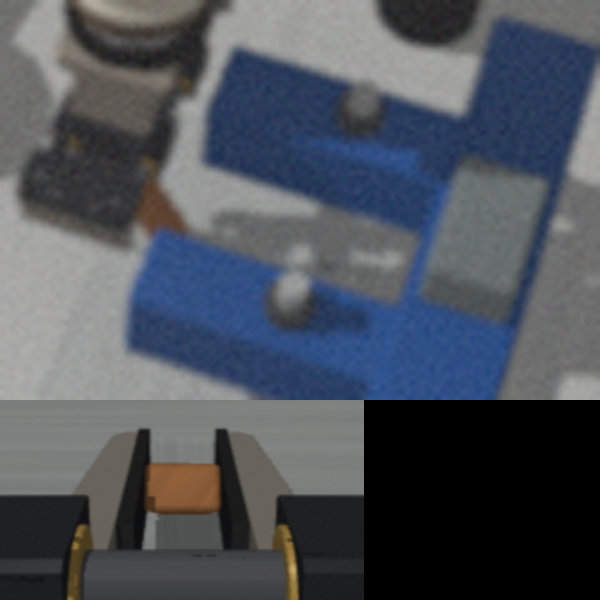

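Emit:
move_arm([
  {"xyz": [0,0,0],"yaw": 0},
  {"xyz": [0,0,0],"yaw": 0},
  {"xyz": [0,0,0],"yaw": 0},
  {"xyz": [0,0,0],"yaw": 0},
  {"xyz": [0,0,0],"yaw": 0},
], fingers=36)

```text
time_s: 10.18
eef_pos: [621.7, -7.7, 58.7]
tcp_rot: [-1.151, 1.245, 1.15]
force: [-0.4, -0.5, 0.2]
opening: 36.2
```

Emit:
move_arm([
  {"xyz": [-2,2,0],"yaw": 0},
  {"xyz": [-4,4,0],"yaw": 0},
  {"xyz": [-4,6,0],"yaw": 0},
  {"xyz": [-4,6,0],"yaw": 0},
  {"xyz": [-4,6,0],"yaw": 0},
])

```text
time_s: 10.6
eef_pos: [615.3, -7.2, 62.7]
tcp_rot: [-1.151, 1.245, 1.151]
force: [0.4, -0.1, -0.2]
opening: 36.0
```

Emit:
move_arm([
  {"xyz": [0,0,0],"yaw": 0},
  {"xyz": [0,0,0],"yaw": 0},
  {"xyz": [0,0,0],"yaw": 0},
  {"xyz": [0,0,0],"yaw": 0},
  {"xyz": [0,0,0],"yaw": 0},
], fingers=0, squeeze=45)

```text
time_s: 11.02
eef_pos: [615.4, -7.1, 62.6]
tcp_rot: [-1.151, 1.245, 1.151]
force: [-0.4, -0.7, -0.5]
opening: 21.3
```

Emit:
move_arm([
  {"xyz": [0,-1,0],"yaw": 0},
  {"xyz": [0,-2,0],"yaw": 0},
  {"xyz": [0,-3,0],"yaw": 0},
  {"xyz": [0,-4,0],"yaw": 0},
  {"xyz": [0,-5,0],"yaw": 0},
])

```text
time_s: 11.43
eef_pos: [617.9, -7.2, 62.6]
tcp_rot: [-1.148, 1.25, 1.156]
force: [-10.4, 0.9, 9.3]
opening: 21.4
```

Emit:
move_arm([
  {"xyz": [0,-1,0],"yaw": 0},
  {"xyz": [0,-2,0],"yaw": 0},
  {"xyz": [0,-3,0],"yaw": 0},
  {"xyz": [0,-4,0],"yaw": 0},
  {"xyz": [0,-5,0],"yaw": 0},
])

```text
time_s: 11.85
eef_pos: [622.9, -7.6, 62.6]
tcp_rot: [-1.148, 1.25, 1.156]
force: [-10.6, 0.5, 8.2]
opening: 21.5
```

Emit:
move_arm([
  {"xyz": [0,-1,0],"yaw": 0},
  {"xyz": [0,-1.5,0],"yaw": 0},
  {"xyz": [0,-2,0],"yaw": 0},
  {"xyz": [0,-2.5,0],"yaw": 0},
  {"xyz": [0,-3,0],"yaw": 0},
])

```text
time_s: 12.27
eef_pos: [625.9, -7.8, 62.6]
tcp_rot: [-1.148, 1.25, 1.156]
force: [-10.3, 0.6, 8.8]
opening: 21.7
```

Emit:
move_arm([
  {"xyz": [0,-0.5,0],"yaw": 0},
  {"xyz": [0,-1,0],"yaw": 0},
  {"xyz": [0,-1.5,0],"yaw": 0},
  {"xyz": [0,-2,0],"yaw": 0},
  {"xyz": [0,-2,0],"yaw": 0},
])

```text
time_s: 12.68
eef_pos: [626.4, -7.8, 62.6]
tcp_rot: [-1.146, 1.252, 1.159]
force: [-15.8, 0.1, 12.6]
opening: 21.8
```

Emit:
move_arm([
  {"xyz": [0,-0.5,0],"yaw": 0},
  {"xyz": [0,-1,0],"yaw": 0},
  {"xyz": [0,-1.5,0],"yaw": 0},
  {"xyz": [0,-2,0],"yaw": 0},
  {"xyz": [0,-2,0],"yaw": 0},
])

```text
time_s: 13.1
eef_pos: [626.4, -7.8, 62.6]
tcp_rot: [-1.144, 1.256, 1.163]
force: [-22.8, 0.7, 19.1]
opening: 21.3
```

Emit:
move_arm([
  {"xyz": [0,1,0],"yaw": 0},
  {"xyz": [0,2,0],"yaw": 0},
  {"xyz": [0,2,0],"yaw": 0},
  {"xyz": [0,2,0],"yaw": 0},
  {"xyz": [0,2,0],"yaw": 0},
])

```text
time_s: 13.52
eef_pos: [626.4, -7.8, 62.6]
tcp_rot: [-1.146, 1.252, 1.159]
force: [-15.9, 1.4, 12.4]
opening: 21.2
```

Emit:
move_arm([
  {"xyz": [0,0,0],"yaw": 0},
  {"xyz": [0,0,0],"yaw": 0},
  {"xyz": [0,0,0],"yaw": 0},
  {"xyz": [0,0,0],"yaw": 0},
  {"xyz": [0,0,0],"yaw": 0},
], fingers=44)

```text
time_s: 13.93
eef_pos: [630.6, -8.4, 62.6]
tcp_rot: [-1.151, 1.245, 1.15]
force: [-1.2, -0.2, 0.0]
opening: 43.9
```

Emit:
move_arm([
  {"xyz": [0,8,0],"yaw": 0},
  {"xyz": [0,18,0],"yaw": 0},
  {"xyz": [0,30,0],"yaw": 0},
  {"xyz": [0,50,0],"yaw": 0},
  {"xyz": [0,70,0],"yaw": 0},
])

```text
time_s: 14.35
eef_pos: [559.6, -2.8, 62.5]
tcp_rot: [-1.151, 1.245, 1.151]
force: [0.4, 0.3, 0.2]
opening: 43.8
```

Emit:
move_arm([
  {"xyz": [-20,20,0],"yaw": 0},
  {"xyz": [-50,50,0],"yaw": 0},
  {"xyz": [-80,80,0],"yaw": 0},
  {"xyz": [-110,105,0],"yaw": 0},
  {"xyz": [-130,120,0],"yaw": 0},
])

```text
time_s: 14.77
eef_pos: [439.2, 7.0, 194.9]
tcp_rot: [-1.152, 1.244, 1.149]
force: [1.2, 0.3, 0.7]
opening: 43.8
```

```bash
python3 - <<'E'
from h import *
s=monitor.sense();print(s["time_s"],s["eef_pos"],s["force"])
i=read_camera("scene")[180:260,265:365]; j=read_camera("top")[90:200,240:350]
a=cv2.resize(i[:,:,::-1],(600,480)[:2],interpolation=cv2.INTER_CUBIC)[:,:400]
b=cv2.resize(j[:,:,::-1],(400,480)[:2],interpolation=cv2.INTER_CUBIC)
cv2.imwrite("pics/f.png",np.hstack([a,b]))
E
```

```text
14.7667 [439.16914155   6.95648232 194.85925732] [1.21982694 0.33938009 0.69285981]
```

View pics/f.png

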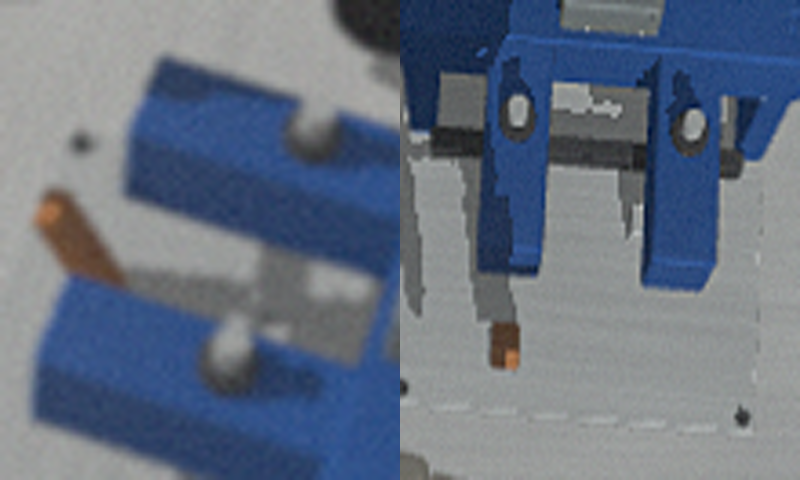

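```bash
python3 - <<'E'
from h import *
w=p2w("top",[[240+105.5*.275-.3,90+369*.22917-.4]],83)[0];print("origin est",(w+41.4*np.array([.997,-.08,0])).round(1))
print(((w2p("scene",[[665-41+3,-10.8+3.3,86]])-[265,180])*6).round(0))
E
```

```text
origin est [663.9 -13.8  83. ]
[[ 40. 202.]]
```

```bash
python3 -c "
from cell import job;print(job.sign_off())"
```

```text
the job is handed in; nothing more can be done
None
```

The feeler is under the left foot, which is the one that floats. I pushed it in until it stopped at the back fence, let go and backed the hand away. I handed the job in at about 15 s.

- **Which foot:** I tried the left foot first. The blade went under it with a steady 9–10 N at the wrist, part of which was friction on the bed (about 6 N before the foot). The handle did not slip in the jaws. The right foot was never tried, because the left one gave way.
- **Hand angle:** the moves could not tilt the hand, so it stayed vertical instead of leaning back 20–50 degrees. I gripped high on the handle, then took a second grip 4 mm further back so the gripper would clear the blue arm.
- **Fully home:** the blade stopped firmly, with the force rising from 10 to 23 N. On release the hand moved 4 mm further forward with no contact, so it was the fence that stopped the blade, not the arm.
- **Last checks:** the final pictures put the feeler's origin about 3–4 mm from its computed home position, roughly the accuracy of the cameras. The handle looked the right height for a flat blade. The tip at the fence was hidden under the arm, so that rests on force and position.
- **Candles:** I kept clear of the candles and felt no contact. I took no last picture of all of them.

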